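# Offer up the box lid and hold its hinge in line for the pin

## Robot

A 7-joint arm with a two-finger parallel gripper is mounted at the origin on a cart in front of the work surface, level with it; the furniture and walls round the work are solid. World frame = base frame: x ahead of the robot, y to its left, z up, the work surface at z = 0. Lengths are in m, angles in rad, forces in N, time in s.
With the tool pointing down it reaches from about 0.425 to 0.925 m from the base axis. Payload 6.8 kg.
Tool frame: the origin (TCP) lies between the finger pads; the fingertips stand 14 mm ahead of it and the grasp point (between the pads) lies 5 mm behind it; z points along the fingers, y is the line along which they close (so a half turn about z gives the same grasp; the last joint's range is limited). The gripper opens to 85 mm and grips with 20 to 120 N. Pads are 22 mm wide; open, the fingers measure 114 mm over their backs; the gripper's body (76 mm by 85 mm) begins 54 mm behind the grasp point. The pads swing forward as they close: fully open they stand 13 mm farther back than shut.
Start: joints at [1.219, 0.477, 0.022, 1.555, -0.011, 1.109, -0.083], TCP at [0.163, -0.655, 0.245] pointing down, gripper open.
Joint ranges: [-2.96, 2.96], [-0.34, 2.1], [-1.41, 1.46], [0.24, 2.44], [-1.37, 4.51], [0.17, 1.92], [-2.96, 2.96]. Speed limits (rad/s): [2.39, 2.39, 3.14, 3.14, 3.14, 3.14, 3.14].

## Interface

Orientations are given as a rotation vector (axis times angle).
In Python, from bench import r, eyes, ticket gives the robot as it stands. The module is installed in compiled form; this text tells all that it offers.
- The arm moves only by the tool arm_command, never from a script. Its argument "plan" is text: rows parted by semicolons, each of 4 numbers parted by spaces: the shift along the tool's x, y, z in m, then the turn about the tool's z in degrees. In form: tx ty tz yaw; .... A call has 1 to 20 rows; each row shifts and turns the commanded pose from where the row before left it, along the tool's axes as they then stand; what a row does not reach is not made up. A row lasts 1/8 s, in which the tool goes at most 62.5 mm and 10.7 degrees, less where a joint would pass 70% of its speed; a pose out of reach is approached as far as the arm can. A call is refused whole if a number of a shift passes 0.0625 or a number of a turn 10.7, either way. A call with a gripper value outside its range is refused whole. "hand" is the closure, from -1 (fully open) to 1 (shut), set as the call begins (left out, the last holds). The fingers move at their own pace and stop on an object; "grip_force" is the grip in N (left out, the last holds). Time passes only in rows, so rows that do not move let the fingers close. It gives the time, the measured TCP pose, the force, the opening and the grip force at its end, in the units of the state.
- r.get_obs(): the state, without advancing time (a new reading comes with each control period).
- eyes.grab_frame(name): name is "side" or "top"; returns (picture, depth): 420x560x3 uint8, red, green, blue; 420x560 float32, m along the optical axis (not along the pixel's ray), 0 where there is no reading.
- eyes.calibration(name): a dict with "fov_y" (degrees; the focal length in pixels is half the picture's height over the tangent of half this angle, whatever the lens; pixels are square), "cx", "cy" (the principal point, pixels), "origin" and "attitude" of the camera in the world. Camera axes: x right, y up, looking along -z (the intrinsics and any distortion apply to the point x, -y, -z); pixel columns grow to the right and rows downward; lengths in m; the calibration is good to about 2 mm. A picture is of the moment at which its call begins. calibration takes no time and is no camera call.
- ticket.hand_in(): hands the job in; it is judged then, once.
The state is a dict: "clock": time; "joints": joint angles; "qvel": joint speeds; "tau": joint torques, N m; "tcp_pos": TCP position; "orientation": TCP orientation; "contact_force": force on the tool from outside, world axes, zero at the start; "moment": the same for the moment, N m; "grip_width": finger opening in m; "gripper_force": force on a finger pad.
Only numpy, scipy, OpenCV 4.12 (cv2) and the standard library are available. Lean on these libraries where they do the work, as an engineer would, in place of code of your own. Each camera call takes 0.05 s, during which the arm holds its last target. There are 200 camera calls.

## Task

Pick the loose lid up by its black handle, turn it so that its brass knuckle goes between the two brass knuckles on the box, and gently press it down against the sprung lifters until it sits level and fully home on the rim with the holes of all three knuckles in line. Finish while still holding the lid pressed down like this, so that a workmate can push the hinge pin in; the lifters push it up again if you let go. Leave the pin, the jar and the twine spool where they are.

Things in the scene. Friction and masses are not known exactly. Their poses are not given: they have to be found in the camera images.
- hinge_box: open wooden box fixed to the bench, 110 (x) by 130 (y) mm, walls 7 mm, rim 55 mm above the bench. Origin: centre of its underside; z up, x towards its hinge side. Behind the middle of the hinge-side wall stand two brass knuckles (18 mm diameter, 21 mm long, chamfered ends), 23 mm apart; their axis runs along y, 65.5 mm from the box centre, 4 mm above the rim.
- box_bore (a point): point on the axis of the box's two knuckles (holes 9 mm), in the middle of the gap between them; x away from the box, y along the holes, z up. 59 mm above the bench.
- box_rim (a point): centre of the box opening at rim height, axes as the box.
- lifter_left (a joint): sprung steel lifter pin, 8.4 mm wide, inside the box at the +y wall: 0 = up (top 8 mm above the rim), 0.008 = pressed level with the rim, 0.0095 at most. Each lifter pushes up with 2.5 N when up, 4 N at rim level, so the lid alone (0.18 to 0.33 kg) does not press them in; seating it takes 5 to 7 N of push.
- lifter_right (a joint): the same at the -y wall.
- lid: loose wooden lid, 110 (x) by 130 (y) by 8 mm; two rounded lip strips under it, 12 mm deep, enter the box opening with 1.5 mm play. Origin: middle of the lip's underside; x towards the lid's knuckle, z up. One brass knuckle (18 mm diameter, 20 mm long, chamfered) juts out at the middle of the +x edge: 1.5 mm play either side in the box's gap. At the start it lies level on its lip.
- lid_grip (a point): centre of the lid's black bar handle, over the middle of the lid: bar 20 mm wide (x), 80 mm long (y), 22 mm high, on two short posts. This point is 49 mm above the lid's origin and the bench at the start, 29 mm above the lid board's top, 37 mm above its underside, and 92 mm above the bench when the lid is home on the box. Axes of the lid.
- lid_bore (a point): centre of the lid's knuckle, on the axis of its hole (9 mm): 65.5 mm from the handle centre along the lid's +x and 33 mm below it; y along the hole, z up.
- hinge_pin: steel pin, 5.5 mm thick, about 95 mm long with a flat ring at one end, lying on the bench; leave alone. Origin near its middle, on the bench.
- jar: glass jar of tacks with red cap, 60 mm wide, 74 mm high, standing; leave alone. Origin under its centre.
- twine: wooden spool of jute twine, 48 mm wide, 50 mm high, standing; leave alone. Origin under its centre.

How it is judged:
By the outcome, as a careful person would: the job done as asked, in the order asked, and still so for the second after the job is handed in, while the arm keeps its last pose, push and grip.
It also fails if it takes over 35 s, if anything falls off the work surface, if the arm or the gripper's body presses on something with over 40 N, if the wrist force passes 120 N, or if a joint passes its speed limit or range.

## Working session

There is one attempt and no reset: what is moved stays moved. The work goes in short steps, Python scripts to look and compute and a tool call to move; the robot and the scene stay as the last step left them, time stands still between calls to the robot, and variables do not carry over. Pictures are saved under pics/ and viewed, at most 10 in all, crops included, and the job is handed in when it is done.

Besides the shell and the picture viewer there is one more tool, called after "Call:" as name(argument=value, ...), one argument or row to a line, values as JSON. arm_command: Moves the arm, as the interface text tells. Its arguments: {"type":"object","properties":{"plan":{"type":"string"},"hand":{"type":"number"},"grip_force":{"type":"number"}},"required":["plan"]}

```bash
mkdir -p pics; cat > h.py <<'E'
import numpy as np, cv2
from scipy.spatial.transform import Rotation as R
from bench import r, eyes, ticket
E
python3 - <<'E'
from h import *
o=r.get_obs()
for k in o: print(k,np.round(o[k],4))
for n in("top","side"):
    p,d=eyes.grab_frame(n); cv2.imwrite(f"pics/{n}0.png",p[:,:,::-1]); np.savez(f"{n}0.npz",p=p,d=d)
    print(n,eyes.calibration(n),d.min(),d.max())
E
```

```text
clock 0.0
joints [ 1.2189  0.4778  0.0223  1.5565 -0.0115  1.1093 -0.0831]
qvel [ 0.0009 -0.0005  0.001  -0.0017 -0.0009 -0.0009 -0.0009]
tau [ 0.00000e+00 -5.96465e+01  1.60780e+00 -2.81200e+01  1.24000e-02
  9.40000e-03 -0.00000e+00]
tcp_pos [ 0.1628 -0.6545  0.2443]
orientation [-3.1165e+00 -3.8180e-01  6.0000e-04]
contact_force [ 0.9692 -0.298   0.5034]
moment [-0.0288  0.0017 -0.0096]
gripper_force 0.0
grip_width 0.0853
top {'fov_y': 46.1936304240797, 'cx': 273.8608269348136, 'cy': 208.53133717149845, 'origin': array([ 0.51851227, -0.23534178,  0.90972324]), 'attitude': array([ 0.05874625, -0.11852178, -1.56583365])} 0.0 1.7489418
side {'fov_y': 51.96761800352608, 'cx': 290.66240600631016, 'cy': 204.1596008816294, 'origin': array([0.37187303, 0.49841411, 0.38191607]), 'attitude': array([ 0.25553086, -1.64486476, -2.35342062])} 0.0 1.8373924
```

View pics/top0.png

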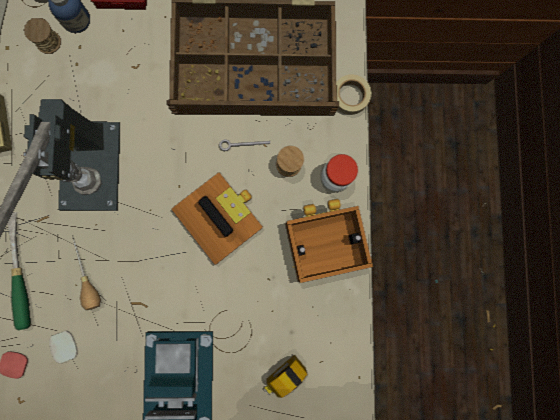

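View pics/side0.png

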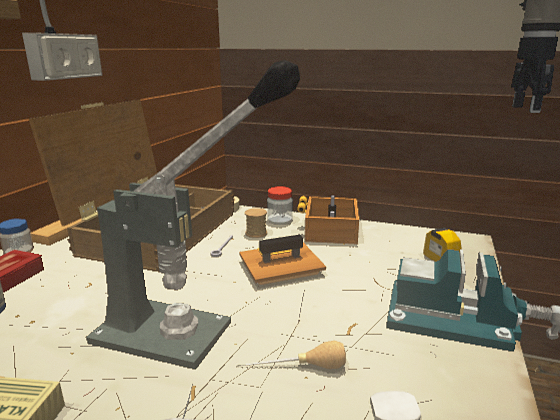

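```bash
cat >> h.py <<'E'
def cam(n):
    c=eyes.calibration(n); f=210/np.tan(np.radians(c['fov_y'])/2)
    return c['cx'],c['cy'],f,np.array(c['origin']),R.from_rotvec(c['attitude']).as_matrix()
def rays(n,uv):
    cx,cy,f,o,M=cam(n); uv=np.atleast_2d(uv).astype(float)
    return o,np.c_[(uv[:,0]-cx)/f,-(uv[:,1]-cy)/f,-np.ones(len(uv))]@M.T
def onplane(n,uv,z):
    o,D=rays(n,uv); return o+D*((z-o[2])/D[:,2])[:,None]
def cloud(n,d):
    v,u=np.mgrid[:420,:560]; o,D=rays(n,np.c_[u.ravel(),v.ravel()])
    return (o+D*d.reshape(-1,1)).reshape(420,560,3)
def big(m):
    k,l,s,c=cv2.connectedComponentsWithStats(m.astype(np.uint8)); i=1+s[1:,4].argmax(); return l==i
def rect(n,m,z):
    c=max(cv2.findContours(m.astype(np.uint8),0,cv2.CHAIN_APPROX_NONE)[0],key=cv2.contourArea)[:,0]
    q=onplane(n,c,z)[:,:2]; b=cv2.minAreaRect((q*1000).astype(np.float32)); return b
E
python3 - <<'E'
from h import *
f=np.load("top0.npz");p,d=f['p'],f['d'];P=cloud('top',d);z=P[...,2]
H=cv2.cvtColor(p,cv2.COLOR_RGB2HSV)
def win(a,b,c,e):
    m=np.zeros((420,560),bool);m[b:e,a:c]=1;return m
L=win(165,168,268,270);B=win(280,195,375,290)
print('bench z',np.median(z[300:320,100:135]), 'board z',z[215,190],'handle z',z[215,214])
blk=big(L&(H[...,2]<50)&(z>.03)); print('handle',rect('top',blk,.06),np.median(z[blk]))
wood=H[...,1]>110
lid=big(L&wood&(H[...,0]<35)&(H[...,2]>60)|blk); print('lid',rect('top',lid,.02))
yel=L&(H[...,0]>20)&(H[...,0]<34)&(H[...,1]>130)&(H[...,2]>80)
q=onplane('top',np.argwhere(yel)[:,::-1],.02);print('plate',q.mean(0),len(q), np.median(H[yel],0))
box=big(B&(z>.045)&(z<.063)&(H[...,1]>100)); print('box',rect('top',box,.055), np.median(z[box]))
yb=B&(H[...,0]>19)&(H[...,0]<34)&(H[...,1]>130)&(H[...,2]>80)&win(280,195,375,218)
k,l,s,c=cv2.connectedComponentsWithStats(yb.astype(np.uint8));print(s,c)
for i in range(1,k):
  if s[i,4]>15: print('kn',onplane('top',c[i],.062),s[i])
im=p[160:300,160:380,::-1].copy()
for m,col in((blk,(255,0,0)),(lid,(0,255,0)),(box,(0,255,0)),(yb,(255,0,255)),(yel,(255,0,255))):
    cs=cv2.findContours(m[160:300,160:380].astype(np.uint8).copy(),0,1)[0];cv2.drawContours(im,cs,-1,col,1)
cv2.imwrite('pics/a.png',cv2.resize(im,None,fx=3.5,fy=3.5,interpolation=0))
E
```

```text
bench z -0.0008253707973208679 board z 0.020463140489677012 handle z 0.05889778311636018
handle ((601.569580078125, -166.05039978027344), (78.52609252929688, 18.94345474243164), 38.613285064697266) 0.05907907915691968
lid ((608.2067260742188, -173.08859252929688), (129.4312744140625, 128.12319946289062), 38.55756378173828)
plate [ 0.62727421 -0.1964846   0.02      ] 626 [ 27. 163. 169.]
box ((558.1035766601562, -362.8662414550781), (116.42733001708984, 130.50823974609375), 12.323153495788574) 0.0541066563891614
[[     0      0    560    420 235057]
 [   329    201     11     11     67]
 [   304    206     12     11     75]
 [   317    214      1      1      1]] [[279.47474017 209.50105719]
 [333.88059701 204.92537313]
 [309.58666667 210.21333333]
 [317.         214.        ]]
kn [[ 0.62159384 -0.37234358  0.062     ]] [329 201  11  11  67]
kn [[ 0.61210697 -0.32976981  0.062     ]] [304 206  12  11  75]
```

View pics/a.png

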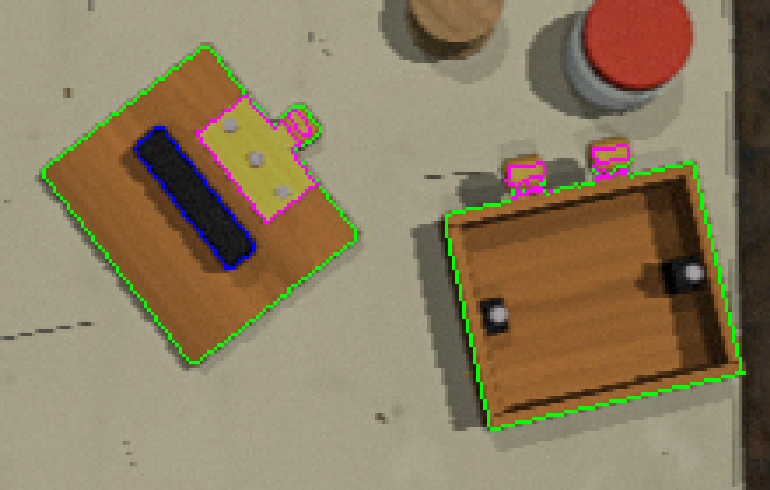

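```bash
cat >> h.py <<'E'
def to_tool(dw):
    o=r.get_obs(); M=R.from_rotvec(o['orientation']).as_matrix()
    return M.T@np.array(dw), np.degrees(np.arctan2(M[1,1],M[0,1])), M[:,2]
def boxpose(n,p,d):
    H=cv2.cvtColor(p,cv2.COLOR_RGB2HSV); z=cloud(n,d)[...,2]
    m=np.zeros((420,560),np.uint8); m[195:290,280:375]=1
    m=m*((z>.045)&(z<.063)&(H[...,1]>100)&(H[...,0]<19)).astype(np.uint8)
    m=big(m); c=max(cv2.findContours(m.astype(np.uint8),0,1)[0],key=cv2.contourArea)
    f=np.zeros((420,560),np.uint8); cv2.drawContours(f,[c],-1,1,-1)
    f=cv2.morphologyEx(f,cv2.MORPH_OPEN,np.ones((21,21),np.uint8))
    return rect(n,f,.055),f
E
python3 - <<'E'
from h import *
f=np.load("top0.npz");p,d=f['p'],f['d']
print(boxpose('top',p,d)[0])
P=cloud('top',d)
o=r.get_obs();t=o['tcp_pos']
print(to_tool(np.array([.6016,-.1661,t[2]])-t))
# side view handle check: black blob top
f=np.load("side0.npz");p,d=f['p'],f['d'];P=cloud('side',d);H=cv2.cvtColor(p,cv2.COLOR_RGB2HSV)
m=np.zeros((420,560),bool);m[230:262,255:308]=1;m&=(H[...,2]<60)&(P[...,2]>.035);m=big(m)
q=P[m];print('side handle',q.min(0),q.max(0),q.mean(0),len(q))
E
```

```text
((554.7587280273438, -363.6577453613281), (109.72676086425781, 130.3934783935547), 12.147414207458496)
(array([ 0.54373311, -0.36806795,  0.0005456 ]), np.float64(-76.03014551786444), array([-5.25295834e-04,  1.58891602e-03, -9.99998600e-01]))
side handle [ 0.57765814 -0.17301563  0.04115811] [ 0.61414793 -0.14062809  0.05626339] [ 0.5940254  -0.15889477  0.04497864] 46
```

Call:
arm_command(
  plan="0.0388 -0.0263 0 0;0.0388 -0.0263 0 0;0.0388 -0.0263 0 0;0.0388 -0.0263 0 0;0.0388 -0.0263 0 0;0.0388 -0.0263 0 0;0.0388 -0.0263 0 0;0.0388 -0.0263 0 0;0.0388 -0.0263 0 0;0.0388 -0.0263 0 0;0.0388 -0.0263 0 0;0.0388 -0.0263 0 0;0.0388 -0.0263 0 0;0.0388 -0.0263 0 0;0 0 0 -8.2;0 0 0 -8.2;0 0 0 -8.2;0 0 0 0",
  hand=-1,
  grip_force=60,
)

```text
clock: 2.35
tcp_pos: [0.6009, -0.1667, 0.2448]
orientation: [-2.965, -1.035, 0.001]
contact_force: [-0.0, 0.2, 0.7]
grip_width: 0.0854
gripper_force: 0.0
```

Call:
arm_command(
  plan="0.001 0 0.05 0;0 0 0.05 0;0 0 0.05 0;0 0 0.03 0;0 0 0.02 0;0 0 0 0",
)

```text
clock: 3.1
tcp_pos: [0.6012, -0.1658, 0.0442]
orientation: [-2.965, -1.035, 0.003]
contact_force: [-0.2, 0.5, 0.7]
grip_width: 0.0852
gripper_force: 0.0
```

Call:
arm_command(
  plan="0 0 0 0;0 0 0 0;0 0 0 0;0 0 0 0;0 0 0 0;0 0 0 0;0 0 0 0;0 0 0 0",
  hand=1,
  grip_force=60,
)

```text
clock: 4.1
tcp_pos: [0.6025, -0.1662, 0.0462]
orientation: [2.965, 1.037, 0.002]
contact_force: [-0.7, -0.9, 6.3]
grip_width: 0.0184
gripper_force: 59.4
```

Call:
arm_command(
  plan="0 0 -0.01 0;0 0 -0.02 0;0 0 -0.03 0;0 0 -0.03 0;0 0 -0.03 0;0 0 0 0;0 0 0 0",
)

```text
clock: 4.97
tcp_pos: [0.6014, -0.166, 0.165]
orientation: [-2.965, -1.037, 0.001]
contact_force: [0.3, -1.0, -1.6]
grip_width: 0.019
gripper_force: 58.9
```

```bash
python3 - <<'E'
from h import *
o=r.get_obs();t=o['tcp_pos'];print(t,o['contact_force'],o['moment'],o['grip_width'])
print(to_tool(np.array([.5548,-.3637,t[2]])-t))
p,d=eyes.grab_frame('side');cv2.imwrite('pics/s1.png',p[:,:,::-1])
E
```

```text
[ 0.60138679 -0.16597058  0.16497311] [ 0.26645522 -0.97006182 -1.64550325] [0.05336897 0.02553251 0.03676426] 0.01899866891079482
(array([-1.59693595e-01,  1.25559574e-01,  3.67548916e-05]), np.float64(-51.4339137680233), array([-7.92323132e-04,  7.93498515e-07, -9.99999686e-01]))
```

View pics/s1.png

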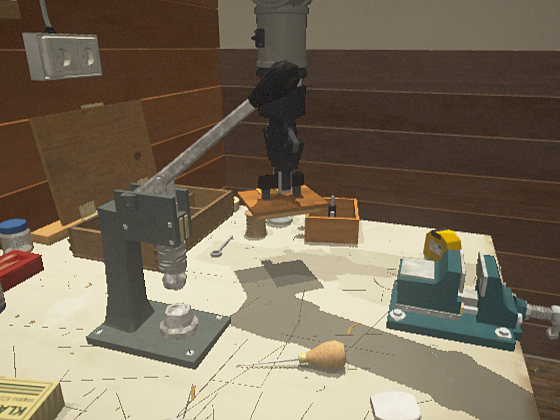

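Call:
arm_command(
  plan="-0.02 0.0157 0 0;-0.02 0.0157 0 0;-0.02 0.0157 0 0;-0.02 0.0157 0 0;-0.02 0.0157 0 0;-0.02 0.0157 0 0;-0.02 0.0157 0 0;-0.02 0.0157 0 0;0 0 0 -7.95;0 0 0 -7.95;0 0 0 -7.95;0 0 0 -7.95;0 0 0 -7.95;0 0 0 -7.95;0 0 0 -7.95;0 0 0 -7.95;0 0 0 0;0 0 0 0",
)

```text
clock: 7.28
tcp_pos: [0.5548, -0.3638, 0.1644]
orientation: [-1.976, -2.441, 0.0]
contact_force: [-0.8, 0.8, -1.8]
grip_width: 0.0187
gripper_force: 58.8
```

```bash
python3 - <<'E'
from h import *
o=r.get_obs();t=o['tcp_pos'];print(t,o['contact_force'],o['moment'],o['grip_width'])
print(to_tool(np.array([.5548,-.3637,t[2]])-t))
for n in('top','side'):
    p,d=eyes.grab_frame(n);np.savez(n+'1.npz',p=p,d=d)
    c=p[140:310,250:400] if n=='top' else p[130:270,220:400]
    cv2.imwrite(f'pics/{n}2.png',cv2.resize(c[:,:,::-1],None,fx=3.5,fy=3.5,interpolation=cv2.INTER_CUBIC))
E
```

```text
[ 0.55478776 -0.36377253  0.16444081] [-0.82692458  0.8194559  -1.75385878] [ 0.04521612  0.01516499 -0.04398541] 0.018720995550815
(array([6.83908015e-05, 2.70764544e-05, 4.62645037e-08]), np.float64(12.019058886174893), array([-1.15927192e-03,  8.33526902e-04, -9.99998981e-01]))
```

View pics/top2.png

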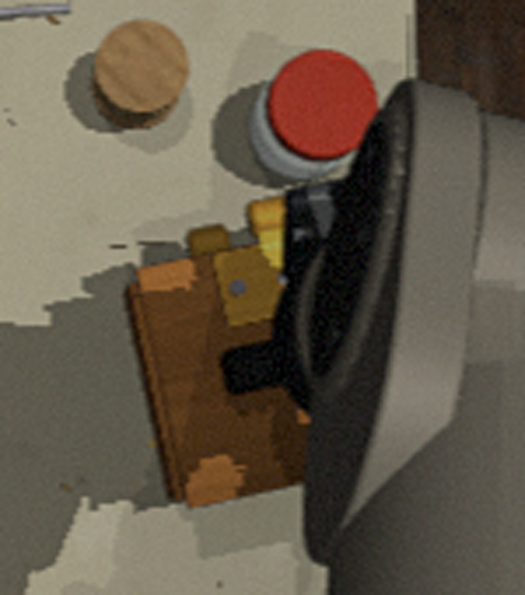

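View pics/side2.png

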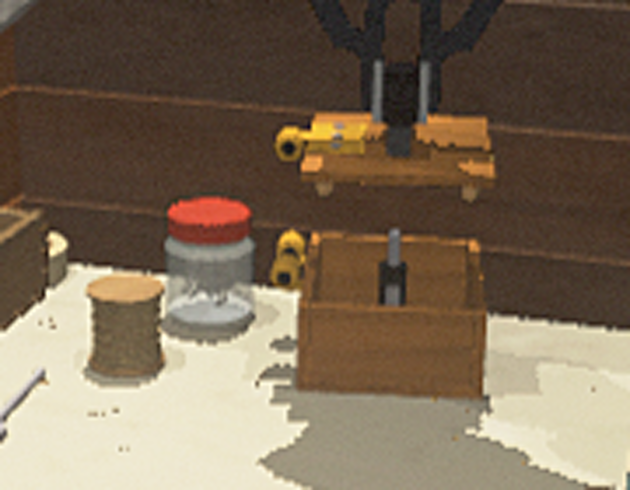

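```bash
cat >> h.py <<'E'
def lidedges(p,d,ztop,lo,a=12.15,c=(.5548,-.3637),dbg=None):
    # lid board-top edges in the box frame (mm), top view
    H=cv2.cvtColor(p,cv2.COLOR_RGB2HSV); P=cloud('top',d); z=P[...,2]
    v,u=np.mgrid[:420,:560]
    Q=onplane('top',np.c_[u.ravel(),v.ravel()],ztop)[:,:2]-c
    A=np.radians(a); x=(Q@[np.cos(A),np.sin(A)]).reshape(420,560)*1e3; y=(Q@[-np.sin(A),np.cos(A)]).reshape(420,560)*1e3
    m=(z>lo)&(z<ztop+.02)&(H[...,1]>90)&(abs(x)<90)&(y>0)&(y<90)&(H[...,2]>35)
    c1=big(m); fit={}
    s=c1&(abs(x)<35)&(y>50); rows=np.unique(v[s]); e=np.array([(x[k][s[k]][0],y[k][s[k]].max()) for k in rows]); fit['y+']=np.polyfit(e[:,0],e[:,1],1),e[:,1].std()
    for nm,f in(('x+',max),('x-',min)):
        s=c1&(y>40)&(y<58); cols=np.unique(u[s]); e=[]
        for k in cols:
            g=s[:,k]; xx=x[:,k][g]; i=np.argmax(xx) if f is max else np.argmin(xx); e.append((y[:,k][g][i],xx[i]))
        e=np.array(e); fit[nm]=np.polyfit(e[:,0],e[:,1],1),e[:,1].round(1)
    s=c1&(y>20)&(y<60)&(abs(x)<50); X=np.c_[x[s],y[s],np.ones(s.sum())]; k=z[s]; 
    pl=np.linalg.lstsq(X,k*1e3,rcond=None)[0]
    return fit,pl
E
python3 - <<'E'
from h import *
f=np.load('top1.npz')
fit,pl=lidedges(f['p'],f['d'],.139,.132)
for k in fit: print(k,fit[k])
print('plane',pl)
E
```

```text
y+ (array([-1.74131573e-02,  6.61317438e+01]), np.float64(1.525922338368334))
x+ (array([   3.86375754, -147.08923157]), array([ 54.3,  54. ,  53.7,  53.3,  53. ,  54.2,  53.9,  53.6,  53.3,
        52.9,  54.2,  50.7,  42.7,  36.2,  28.2,  21.7,  13.7,   7.2,
        -0.7,  -7.2, -15.1, -21.5, -29.4, -35.8, -43.6, -50. ]))
x- (array([   3.8903303 , -233.55980111]), array([ 51.2,  43.2,  36.7,  28.7,  22.2,  14.2,   6.3,  -0.2,  -8.1,
       -14.5, -22.4, -28.8, -36.7, -44.5, -50.9, -54.2, -54.6, -54.9,
       -53.7, -54. , -54.4, -54.7, -55. , -53.9, -54.2, -54.5]))
plane [ 4.61089594e-03 -1.58892037e-02  1.38554440e+02]
```

Call:
arm_command(
  plan="-0.0004 0.0003 0.02 0;0 0 0.02 0;0 0 0.012 0;0 0 0 0;0 0 0 0",
)

```text
clock: 8.0
tcp_pos: [0.556, -0.3644, 0.1136]
orientation: [1.973, 2.444, 0.0]
contact_force: [0.7, 0.1, -1.4]
grip_width: 0.0185
gripper_force: 58.8
```

```bash
python3 - <<'E'
from h import *
o=r.get_obs();t=o['tcp_pos'];print(t,o['contact_force'],o['moment'],o['grip_width'])
print(to_tool(np.array([.5548,-.3637,t[2]])-t))
for n in('top','side'):
    p,d=eyes.grab_frame(n);np.savez(n+'2.npz',p=p,d=d)
    if n=='top':
        fit,pl=lidedges(p,d,.0865,.080)
        for k in fit: print(k,fit[k])
        print('plane',pl)
T=p
a=np.load('top2.npz')['p'][180:300,270:360]; b=p[170:260,270:370]
a=cv2.resize(a,(400,533),interpolation=cv2.INTER_CUBIC);b=cv2.resize(b,(400,360),interpolation=cv2.INTER_CUBIC)
im=np.zeros((533,800,3),np.uint8);im[:,:400]=a;im[:360,400:]=b
cv2.imwrite('pics/c.png',im[:,:,::-1])
E
```

```text
[ 0.55598384 -0.36435164  0.11364289] [ 0.65512667  0.05000739 -1.44866278] [-0.03461641  0.04845984  0.00415211] 0.01853805421594773
(array([ 8.86489674e-04, -1.01992544e-03, -8.98701595e-07]), np.float64(12.16563690832582), array([ 6.69353930e-04, -1.63117985e-04, -9.99999763e-01]))
y+ (array([-2.42150841e-02,  6.50386125e+01]), np.float64(1.8712387536240946))
x+ (array([   3.73628442, -141.7981483 ]), array([ 54.7,  54.3,  54. ,  55.3,  54.9,  54.6,  54.2,  53.9,  55.2,
        54.9,  54.5,  49.2,  40.6,  33.7,  25.1,  18.2,   9.7,   2.8,
        -5.7, -12.5, -21. , -27.8, -36.2, -43. , -51.4]))
x- (array([   3.93960462, -234.07175731]), array([ 54.7,  47.7,  39.2,  32.2,  23.7,  15.2,   8.3,  -0.2,  -7. ,
       -15.5, -22.3, -30.8, -39.2, -46. , -54.3, -53.1, -53.4, -53.8,
       -54.1, -52.9, -53.2, -53.6, -53.9, -54.3, -53. ]))
plane [ 4.39830888e-03 -1.96746750e-02  8.78943513e+01]
```

View pics/c.png

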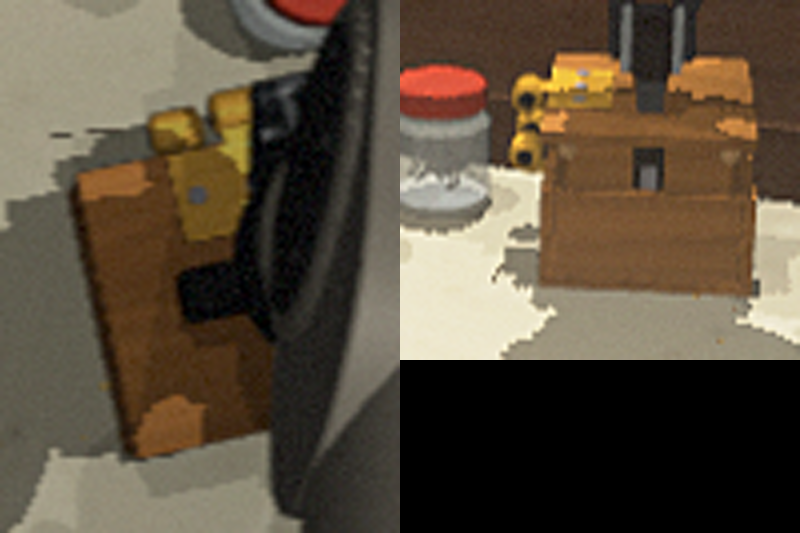

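Call:
arm_command(
  plan="0.0002 -0.0005 0.004 0;0 0 0.002 0;0 0 0.002 0;0 0 0.002 0;0 0 0.002 0;0 0 0 0;0 0 0 0",
)

```text
clock: 8.98
tcp_pos: [0.5551, -0.3642, 0.1014]
orientation: [1.973, 2.444, 0.0]
contact_force: [-0.9, 0.2, -2.0]
grip_width: 0.019
gripper_force: 58.8
```

```bash
cat > s.py <<'E'
from h import *
o=r.get_obs();t=o['tcp_pos'];print(t,o['contact_force'].round(2),o['moment'].round(3),o['grip_width'],o['clock'])
print(to_tool(np.array([.5548,-.3637,t[2]])-t))
p,d=eyes.grab_frame('top');fit,pl=lidedges(p,d,t[2]-.025,t[2]-.031)
for k in fit: print(k,fit[k])
print('plane',pl)
E
python3 s.py
```

```text
[ 0.55511128 -0.36418884  0.10136067] [-0.85  0.24 -2.04] [ 0.011  0.03  -0.02 ] 0.01895885981166817 8.975
(array([ 5.43460866e-04, -2.01260330e-04, -3.39687729e-08]), np.float64(12.166592783726642), array([ 1.13082414e-04,  2.51855194e-06, -9.99999994e-01]))
y+ (array([-1.20648200e-02,  6.55158543e+01]), np.float64(1.2614079674148457))
x+ (array([   3.74016884, -141.77177969]), array([ 53.8,  53.4,  53.1,  54.4,  54.1,  53.7,  53.3,  53. ,  52.6,
        54. ,  51.9,  44.9,  36.2,  29.2,  20.6,  13.6,   5. ,  -2. ,
       -10.6, -17.5, -26. , -34.6, -41.5, -50. ]))
x- (array([   4.02561149, -240.69150977]), array([ 52.1,  43.4,  36.4,  27.8,  19.1,  12.2,   3.6,  -3.4, -12. ,
       -18.9, -27.4, -35.9, -42.8, -51.3, -54.9, -53.6, -54. , -54.3,
       -54.7, -55. , -53.8, -54.1, -54.5, -54.8]))
plane [ 5.47713936e-03 -2.35859118e-02  7.57177189e+01]
```

Call:
arm_command(
  plan="0 0.0003 0.0015 0;0 0 0.0015 0;0 0 0.0015 0;0 0 0.0015 0;0 0 0 0;0 0 0 0",
)

```text
clock: 9.78
tcp_pos: [0.5553, -0.3642, 0.0956]
orientation: [1.973, 2.444, -0.0]
contact_force: [-1.8, 0.7, 4.1]
grip_width: 0.0191
gripper_force: 59.6
```

Call:
arm_command(
  plan="0 0 0.0015 0;0 0 0.0015 0;0 0 0 0;0 0 0 0",
)

```text
clock: 10.28
tcp_pos: [0.5554, -0.3642, 0.0924]
orientation: [1.974, 2.444, -0.0]
contact_force: [-2.0, 0.1, 5.1]
grip_width: 0.0191
gripper_force: 59.6
```

```bash
python3 s.py
```

```text
[ 0.55536477 -0.36418371  0.09237596] [-1.98  0.06  5.15] [0.159 0.519 0.015] 0.01906837962069407 10.275
(array([ 5.91848754e-04, -4.50178083e-04, -5.79990950e-08]), np.float64(12.163359219886399), array([ 4.01063776e-05, -7.30769531e-05, -9.99999997e-01]))
y+ (array([-1.53386046e-02,  6.53513133e+01]), np.float64(1.6258411643661645))
x+ (array([   4.16429847, -161.34963574]), array([ 54.5,  54.1,  53.7,  53.4,  54.7,  54.4,  54. ,  53.7,  53.3,
        54.6,  49.2,  40.4,  33.3,  24.6,  15.9,   8.8,   0.1,  -6.9,
       -15.6, -22.6, -31.2, -38.2, -46.8, -53.7]))
x- (array([   3.58876314, -217.10008575]), array([ 49.4,  40.6,  31.9,  24.8,  16.1,   9. ,   0.4,  -6.7, -15.3,
       -23.9, -30.9, -39.5, -46.5, -53.4, -53.8, -54.1, -54.5, -54.8,
       -53.5, -53.9, -54.3, -54.6, -53.3, -53.7]))
plane [ 5.85335643e-03 -1.75932826e-02  6.65568953e+01]
```

Call:
arm_command(
  plan="0 0 0.0015 0;0 0 0.0015 0;0 0 0 0;0 0 0 0",
)

```text
clock: 10.82
tcp_pos: [0.5554, -0.3642, 0.0895]
orientation: [1.973, 2.444, -0.0]
contact_force: [-1.5, 1.8, 5.5]
grip_width: 0.0189
gripper_force: 59.9
```

```bash
python3 s.py
```

```text
[ 0.55539273 -0.36415361  0.08947813] [-1.48  1.76  5.55] [0.273 0.582 0.008] 0.018893937709149298 10.825
(array([ 5.68347594e-04, -4.83811670e-04, -1.07537855e-07]), np.float64(12.167588941141213), array([ 7.74861935e-05, -1.35820756e-04, -9.99999988e-01]))
y+ (array([-2.23054203e-02,  6.53273468e+01]), np.float64(1.961948878487335))
x+ (array([   3.90701415, -148.07753055]), array([ 54.7,  52.6,  54. ,  53.6,  53.2,  54.6,  54.2,  53.9,  53.5,
        53.2,  47.7,  38.9,  31.8,  23. ,  15.9,   7.2,   0.1,  -8.6,
       -17.3, -24.3, -32.9, -39.9, -48.5]))
x- (array([   3.93192222, -236.65442051]), array([ 47.9,  39.1,  32. ,  23.2,  16.2,   7.4,  -1.3,  -8.3, -17. ,
       -24. , -32.6, -39.6, -48.2, -53.5, -53.9, -54.3, -54.6, -53.3,
       -53.7, -54.1, -54.4, -54.8, -53.5]))
plane [ 5.56434666e-03 -1.95839520e-02  6.37913791e+01]
```

Call:
arm_command(
  plan="0 0 0.001 0;0 0 0 0;0 0 0 0",
)

```text
clock: 11.25
tcp_pos: [0.5554, -0.3642, 0.0892]
orientation: [1.974, 2.444, -0.0]
contact_force: [-4.6, 1.8, 10.2]
grip_width: 0.0192
gripper_force: 60.6
```

Call:
arm_command(
  plan="0 0 0.0007 0;0 0 0 0;0 0 0 0",
)

```text
clock: 11.62
tcp_pos: [0.5554, -0.3641, 0.0891]
orientation: [1.973, 2.444, -0.001]
contact_force: [-8.0, 3.0, 15.3]
grip_width: 0.0189
gripper_force: 61.3
```

Call:
arm_command(
  plan="0 0 0.0007 0;0 0 0 0;0 0 0 0",
)

```text
clock: 12.0
tcp_pos: [0.5554, -0.3641, 0.0892]
orientation: [1.973, 2.444, -0.001]
contact_force: [-8.9, 4.3, 20.4]
grip_width: 0.0189
gripper_force: 62.0
```

```bash
python3 s.py
```

```text
[ 0.55539539 -0.36412573  0.08916137] [-8.89  4.34 20.37] [0.844 1.811 0.015] 0.01885740238970128 12.0
(array([ 5.41585604e-04, -4.92358684e-04, -3.32629892e-07]), np.float64(12.159021874835458), array([-1.08275463e-04, -9.32734180e-04, -9.99999559e-01]))
y+ (array([-2.43725460e-02,  6.53044185e+01]), np.float64(1.95673841564189))
x+ (array([   3.98020119, -151.13780872]), array([ 54.7,  54.3,  54. ,  53.6,  53.3,  54.6,  54.3,  53.9,  53.5,
        53.2,  47.7,  38.9,  31.8,  23. ,  15.9,   7.2,  -1.5,  -8.6,
       -17.3, -24.3, -32.9, -39.9, -48.6]))
x- (array([   3.89367409, -234.7425935 ]), array([ 47.9,  39.1,  32. ,  23.3,  14.5,   7.4,  -1.3,  -8.3, -17. ,
       -24. , -32.7, -41.3, -48.3, -53.6, -53.9, -54.3, -54.6, -53.4,
       -53.7, -54.1, -54.4, -54.8, -53.5]))
plane [ 4.84538520e-03 -2.50831605e-02  6.37946505e+01]
```

```bash
python3 - <<'E'
from h import *
f=np.load('top0.npz');p,d=f['p'],f['d'];P=cloud('top',d)
_,bm=boxpose('top',p,d)
A=np.radians(12.15);ex=np.array([np.cos(A),np.sin(A)]);ey=np.array([-ex[1],ex[0]])
def pl(m,a=0):
    q=P[m];k=q[:,:2]-[.5548,-.3637];X=np.c_[k@ex,k@ey,np.ones(len(k))]*[1e3,1e3,1]
    s=np.linalg.lstsq(X,q[:,2]*1e3,rcond=None)[0]; return s.round(4),len(q)
z=P[...,2]
print('rim',pl((cv2.erode(bm,np.ones((3,3),np.uint8))>0)&(z>.05)&(z<.058)))
b=np.zeros((420,560),bool);b[120:320,130:368]=1
print('bench',pl(b&(abs(z)<.006)))
l=np.zeros((420,560),bool);l[175:262,175:260]=1
print('lid0',pl(l&(z>.017)&(z<.024)))
p,d=eyes.grab_frame('side');np.savez('side3.npz',p=p,d=d)
c=p[170:250,280:380];cv2.imwrite('pics/d.png',cv2.resize(c[:,:,::-1],(750,600),interpolation=cv2.INTER_CUBIC))
E
```

```text
rim (array([-1.30000e-03,  4.40000e-03,  5.42165e+01]), 630)
bench (array([-0.001 , -0.0022, -0.0369]), 37299)
lid0 (array([ 4.70000e-03, -1.03000e-02,  2.13299e+01]), 3594)
```

View pics/d.png

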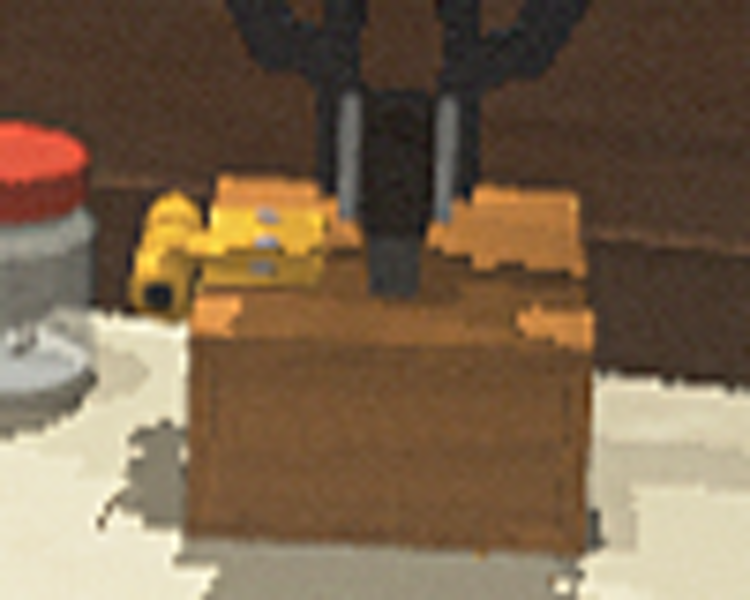

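```bash
python3 - <<'E'
from h import *
A=np.radians(12.15);ex=np.array([np.cos(A),np.sin(A)]);ey=np.array([-ex[1],ex[0]])
pt,dt=eyes.grab_frame('top');f=np.load('side3.npz')
for n,p,d in(('top',pt,dt),('side',f['p'],f['d'])):
    P=cloud(n,d);H=cv2.cvtColor(p,cv2.COLOR_RGB2HSV);k=(P[...,:2]-[.5548,-.3637])*1e3;x=k@ex;y=k@ey;z=P[...,2]*1e3
    m=(abs(x)<50)&(abs(y)<62)&(z>56)&(z<72)&(H[...,0]<18)&(H[...,1]>100)&((x>18)|(x<-15))
    for s in((x<-15),(x>18)):
        for a in range(-60,60,15):
            g=m&s&(y>a)&(y<a+15)
            if g.sum()>8: print(n,'x%+.0f'%x[g].mean(),'y',a,g.sum(),np.median(z[g]).round(2))
    b=(abs(z)<8)&(abs(x)<150)&(abs(y)<150)&(H[...,1]<90)
    print(n,'bench',np.median(z[b]), [np.median(z[b&(y>a)&(y<a+40)]).round(1) for a in(-140,-100,80,110)])
E
```

```text
top x-28 y 0 30 62.17
top x-32 y 15 174 62.65
top x-33 y 30 177 62.36
top x-33 y 45 179 62.39
top x+24 y 15 14 62.39
top x+34 y 30 156 62.49
top x+34 y 45 158 62.42
top bench -0.5215193711165522 [np.float64(-0.7), np.float64(-0.4), np.float64(-0.6), np.float64(-0.6)]
side x-34 y -60 26 62.32
side x-33 y -45 34 62.27
side x-32 y -30 38 62.41
side x-32 y -15 35 62.33
side x-32 y 0 40 62.49
side x-33 y 15 39 62.37
side x-32 y 30 45 62.49
side x-33 y 45 48 62.3
side x+37 y -60 24 62.43
side x+35 y -45 18 62.67
side x+34 y 30 40 62.41
side x+33 y 45 40 62.46
side bench -0.6054116081293803 [np.float64(-0.9), np.float64(-0.7), np.float64(-0.6), np.float64(-0.6)]
```

Call:
arm_command(
  plan="0 0 -0.0008 0;0 0 0 0;0 0 0 0;0 0 0 0;0 0 0 0",
)

```text
clock: 12.78
tcp_pos: [0.5554, -0.3641, 0.0892]
orientation: [1.973, 2.444, -0.001]
contact_force: [-6.3, 2.6, 14.7]
grip_width: 0.019
gripper_force: 61.2
```

```bash
python3 s.py | grep -v x
```

```text
[ 0.5553677  -0.36413215  0.08919621] [-6.3   2.65 14.66] [0.635 1.32  0.014] 0.01897999054317188 12.775
(array([ 5.42026758e-04, -4.63941370e-04, -2.52533435e-07]), np.float64(12.158588782181246), array([-1.01741915e-05, -5.97725435e-04, -9.99999821e-01]))
y+ (array([-2.33810269e-02,  6.51853723e+01]), np.float64(1.936098347873702))
        53.2,  47.7,  38.9,  31.8,  23. ,  14.3,   7.2,  -1.5,  -8.6,
       -17.3, -24.3, -32.9, -39.9, -48.6]))
       -24. , -32.7, -41.3, -48.3, -53.6, -53.9, -54.3, -54.6, -53.4,
       -53.7, -54.1, -54.4, -54.8, -53.5]))
plane [ 5.48229293e-03 -2.48252340e-02  6.36734897e+01]
```

The lid is seated level at rim height with a steady push of about 15 N, so I'm handing the job in.

```bash
python3 -c "
from h import *
print(ticket.hand_in())"
```

```text
the job is handed in; nothing more can be done
None
```

The job is handed in: the lid sits level and fully home on the rim, its knuckle between the box's two and the holes in line by the edge measurements, with the arm still holding it down at about 15 N; the pin, jar and spool were left alone.

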